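Fetch the tube block from behind the bottles

ROBOT

A 6-joint arm with a two-finger parallel gripper is mounted at the origin on a cart in front of the work surface, level with it; the furniture and walls round the work are solid. World frame = base frame: x ahead of the robot, y to its left, z up, the work surface at z = 0. Lengths are in mm, angles in rad, forces in N, time in s.
With the tool pointing down it reaches from about 250 to 850 mm from the base axis. Payload 12.5 kg.
Tool frame: the origin (TCP) lies midway between the tips of the shut fingers; the grasp point (between the pads) lies ctrl.grip_point_offset behind it (ctrl.grip_point_offset is the distance from the TCP to the grasp point, in mm); z points along the fingers, y is the direction in which the jaws open and shut (so a half turn about z gives the same grasp; the last joint's range is limited). The gripper opens to 93 mm and grips with 3 to 60 N. Pads are 15 mm wide; open, the fingers measure 128 mm over their backs; the gripper's body (75 mm by 188 mm) begins 65 mm behind the grasp point.
Start: joints at [-0.085, 0.351, 1.652, -0, 1.139, -0.085], TCP at [549.986, 0.027, 218.633] pointing down, gripper open.
Joint ranges: [-2.75, 2.75], [-0.79, 2.1], [0.01, 2.65], [-1.57, 4.71], [0.07, 3.14], [-2.87, 2.87]. Speed limits (rad/s): [2.22, 2.22, 2.79, 3.14, 3.14, 3.14].

INTERFACE

Orientations are given as a 3x3 rotation matrix whose columns are the frame's x, y, z axes.
In Python, from bench import ctrl gives the robot as it stands.
- The arm moves only by the tool servo_tool, never from a script. Its argument "series" is a list of rows, each a list of 3 entries, a list of its own where there are three numbers: the opening, from 0 (shut) to 1 (fully open), then the shift along the tool's x, y, z in m, then the turn, a rotation vector about the tool's x, y, z in units of 8 degrees (1.0 is 8 degrees). In form: [[jaw, [tx, ty, tz], [rx, ry, rz]], ...]. A call has 1 to 5 rows; each row is the pose to reach, as a shift and turn from the pose commanded when the call began, along the tool's axes at that moment; what a row does not reach only later rows make up. A row lasts 1/8 s, in which the tool goes at most 62.5 mm and 10.7 degrees, less where a joint would pass 70% of its speed; a pose out of reach is approached as far as the arm can. A call with a gripper value outside its range is refused whole. The fingers move at their own pace and stop on an object; "grip_force" is the grip in N (left out, the last holds). Time passes only in rows, so rows that repeat a pose let the fingers close. It gives the time, the measured TCP pose, the force and the opening at its end, in the units of the state.
- ctrl.observe(): the state, without advancing time (a new reading comes with each control period).
- ctrl.capture(name): name is "scene" or "side" or "wrist"; returns the picture (384x512x3 uint8, red, green, blue); there is no depth.
- ctrl.camera_info(name): a dict with "camera_matrix" (3x3 intrinsics, pixels), "R" (3x3) and "t" (3): a world point X has camera coordinates R X + t. Camera axes: x right, y down, z forward; pixel columns grow to the right and rows downward; lengths in mm; the calibration is good to about 2 mm. A picture is of the moment at which its call begins: read the wrist's pose just before it. camera_info takes no time and is no camera call; for the wrist camera it gives the pose at the moment of the call.
- ctrl.job_done(): hands the job in, once; it reports no verdict.
The state is a dict: "t": time; "joints": joint angles; "qd": joint speeds; "joint_efforts": joint torques, N m; "tcp_pos": TCP position; "eef_rot": TCP orientation; "force": force on the tool from outside, world axes, zero at the start; "moment": the same for the moment, N m; "width": finger opening in mm.
Only numpy, scipy, OpenCV 4.12 (cv2) and the standard library are available. Lean on these libraries where they do the work, as an engineer would, in place of code of your own. Each camera call takes 0.05 s, during which the arm holds its last target. There are 200 camera calls.

TASK

The aluminium tube block is wanted on the dry-bath heater, but two bottles stand in front of it. First set both bottles aside, upright, on the white board, then stand the block squarely in the middle of the heater's plate, inside its frame, and only then put each bottle back upright on exactly the spot where it stood at the start. Do not knock a bottle over, and leave the timer and the roll of tape alone.

Things in the scene. Friction and masses are not known exactly. Their poses are not given: they have to be found in the camera images.
- tube_block_center (a point): aluminium tube block: 56 (x) x 92 (y) x 52 (z) mm, eight round holes in its top, about 0.45 kg, loose. It stands at the far end of the grey mat, behind the two bottles. Point: the centre of the block, 26 mm above its underside; axes along its edges, z up, y the long side. Take it across the 56 mm side; until cleared, the stout bottle stands 8 mm and the slim one 14 mm in front of it; behind it is free room
- slim_bottle_center (a point): slim white plastic bottle, upright, loose, about 0.15 kg: 125 mm high, body 44 mm in diameter to 81 mm up, then a shoulder, then a black screw cap, 36 mm in diameter, from 97 to 125 mm up (fixed on, good to grip). Point: on its axis, 62.5 mm above its underside; z up. It stands on the grey mat in front of the block, left or right of the stout bottle
- stout_bottle_center (a point): stout white plastic bottle, upright, loose, about 0.2 kg: 100 mm high, body 56 mm in diameter to 56 mm up, then a shoulder, then a black screw cap, 48 mm in diameter, from 72 to 100 mm up (fixed on, good to grip). Point: on its axis, 50 mm above its underside; z up. It stands beside the slim bottle, their axes about 64 mm apart
- mat: grey storage mat, fixed, 160 (x) x 140 (y) x 3 mm thick, on which block and bottles stand at the start; the bottles belong back on it. Origin: centre of its underside; x points from the bottles to the block, z up
- plate_center (a point): dark heating plate on top of the white dry-bath heater (a fixed low box, 180 x 150 mm, plate 48 mm above the worktop). Point: the centre of the plate, on its surface. x points away from the heater's control panel, y along the plate's longer side. A frame of aluminium strips, 4 mm high, surrounds it; inside, the frame is 84 (x) x 118 (y) mm. The block stands inside it with its long side along y
- board: plain white board, fixed, 170 (x) x 270 (y) x 8 mm thick, lying beside the mat: the place to set the bottles aside. Origin: centre of its underside, z up; its top is 8 mm above the worktop. Board and heater may have changed sides
- lab_timer_center (a point): bystander: small white timer, 66 x 66 x 20 mm, lying loose on the worktop between the robot and the mat; point: its centre, 10 mm up. To be left alone
- tape_roll_center (a point): bystander: roll of tape, 83 mm in diameter, 18 mm high, lying loose on the worktop between the robot and the mat; point: its centre, 9 mm up. To be left alone
Not all that is in view belongs to the job. Leave any green or orange look-alike of the part that bears slim_bottle_center alone.

How it is judged (in metres and radians):
On the way, in this order (a step that is already met when the one before it is completed fails the run):
1. both bottles stand upright on the white board and are let go, while the block is still where it was (x of slim_bottle_center in the frame of board between -0.085 and 0.085 m and y of slim_bottle_center in the frame of board between -0.135 and 0.135 m and z of slim_bottle_center in the frame of board between 0.0645 and 0.0765 m and angle between each of slim_bottle_center, stout_bottle_center's own z axis and vertical below 0.1 rad and linear speed of each of slim_bottle, stout_bottle below 0.03 m/s and x of stout_bottle_center in the frame of board between -0.085 and 0.085 m and y of stout_bottle_center in the frame of board between -0.135 and 0.135 m and z of stout_bottle_center in the frame of board between 0.052 and 0.064 m and contact force between each of slim_bottle, stout_bottle and the fingers below 0.2 N and distance of tube_block_center from where it was at the start of the episode below 0.02 m), for 0.2 s.
2. the block stands inside the frame on the heater's plate and is let go, while both bottles still stand on the board (horizontal distance between tube_block_center and plate_center below 0.015 m and z of tube_block_center in the frame of plate_center between 0.022 and 0.03 m and angle between tube_block_center's own z axis and vertical below 0.06 rad and angle between the y axis of tube_block_center and the y axis of plate_center, either way round below 0.2 rad and linear speed of tube_block below 0.02 m/s and contact force between tube_block and the fingers below 0.2 N and x of slim_bottle_center in the frame of board between -0.085 and 0.085 m and y of slim_bottle_center in the frame of board between -0.135 and 0.135 m and z of slim_bottle_center in the frame of board between 0.0645 and 0.0765 m and angle between each of slim_bottle_center, stout_bottle_center's own z axis and vertical below 0.1 rad and linear speed of each of slim_bottle, stout_bottle below 0.03 m/s and x of stout_bottle_center in the frame of board between -0.085 and 0.085 m and y of stout_bottle_center in the frame of board between -0.135 and 0.135 m and z of stout_bottle_center in the frame of board between 0.052 and 0.064 m), for 0.2 s.
At the end, for the whole second after the job is handed in: The block stands flat on the heater's plate, its centre within 15 mm of the plate's centre and its long side within 0.2 rad of the plate's; each bottle stands upright within 15 mm of where it stood at the start; all is released and at rest (horizontal distance between tube_block_center and plate_center below 0.015 m and z of tube_block_center in the frame of plate_center between 0.022 and 0.03 m and angle between tube_block_center's own z axis and vertical below 0.06 rad and angle between the y axis of tube_block_center and the y axis of plate_center, either way round below 0.2 rad and linear speed of each of tube_block, slim_bottle, stout_bottle below 0.02 m/s and distance of each of slim_bottle_center, stout_bottle_center from where it was at the start of the episode below 0.015 m and angle between each of slim_bottle_center, stout_bottle_center's own z axis and vertical below 0.1 rad and angular speed of each of slim_bottle, stout_bottle below 0.2 rad/s); the robot touches nothing.
It fails at once if a bottle is tipped over (angle between any of slim_bottle_center, stout_bottle_center's own z axis and vertical above 0.6 rad).
It fails at once if the timer or the roll of tape is moved by more than 20 mm (distance of any of lab_timer_center, tape_roll_center from where it was at the start of the episode above 0.02 m).
It also fails if it takes over 128 s, if anything falls off the work surface, if the arm or the gripper's body presses on something with over 40 N, if the wrist force passes 120 N, or if a joint passes its speed limit or range.

## Working session

There is one attempt and no reset: what is moved stays moved. The work goes in short steps, Python scripts to look and compute and a tool call to move; the robot and the scene stay as the last step left them, time stands still between calls to the robot, and variables do not carry over. Pictures are saved under pics/ and viewed, on a budget of 14 in all, crops included, one or two more only if the job needs it, and the job is handed in when it is done.

Besides the shell and the picture viewer there is one more tool, called after "Emit:" by a JSON object that holds its "op" and its "data". servo_tool: Moves the arm, as the interface text tells. Its arguments: {"type":"object","properties":{"series":{"type":"array","items":{"type":"array"}},"grip_force":{"type":"number"}},"required":["series"]}

```bash
mkdir -p pics; ls
python3 - <<'E'
from bench import ctrl
import cv2
print(ctrl.grip_point_offset, ctrl.observe())
for n in("scene","side","wrist"):
    i=ctrl.camera_info(n);print(n,i)
    im=ctrl.capture(n)
    cv2.imwrite(f"pics/{n}0.png",im[:,:,::-1])
E
```

```text
pics
18.8 {'t': 0.0, 'joints': array([-8.45805835e-02,  3.51245836e-01,  1.65243153e+00,  2.14309676e-06,
        1.13910203e+00, -8.45663650e-02]), 'qd': array([-1.26002622e-03, -1.90870311e-03,  4.56797634e-04, -9.32892978e-05,
       -1.72561882e-04,  7.55664245e-04]), 'joint_efforts': array([ 1.41757551e-03, -4.97321892e+01, -2.85254824e+01,  6.99741254e-02,
        2.57699919e-02, -1.73020858e-04]), 'tcp_pos': array([5.49649971e+02, 6.64730270e-02, 2.18093346e+02]), 'eef_rot': array([[ 1.51767729e-05,  9.99999301e-01, -1.18233957e-03],
       [ 9.99999995e-01, -1.50559535e-05,  1.02195593e-04],
       [ 1.02177720e-04, -1.18234112e-03, -9.99999296e-01]]), 'force': array([-0.89496881, -0.41778523, -0.24294881]), 'moment': array([ 0.02159019, -0.049799  , -0.01892525]), 'width': 92.9829371010079}
scene {'camera_matrix': array([[379.16191102,   0.        , 252.31515276],
       [  0.        , 379.16191102, 195.76210719],
       [  0.        ,   0.        ,   1.        ]]), 'R': array([[ 0.8934216 , -0.44880217,  0.01935122],
       [-0.1919595 , -0.42036726, -0.88681617],
       [ 
[... 212 characters left out ...]
5.61287509],
       [  0.        ,   0.        ,   1.        ]]), 'R': array([[-0.99970986,  0.02077814,  0.01218476],
       [ 0.00116999,  0.54714812, -0.83703498],
       [-0.0240589 , -0.83677787, -0.54701368]]), 't': array([ 494.07336838,   55.74773278, 1193.4123539 ])}
wrist {'camera_matrix': array([[281.68941826,   0.        , 250.45275546],
       [  0.        , 281.68941826, 188.66946182],
       [  0.        ,   0.        ,   1.        ]]), 'R': array([[ 9.99998806e-01, -1.29869202e-03, -8.37764795e-04],
       [-1.02160352e-03, -9.62237400e-01,  2.72209739e-01],
       [-1.15964524e-03, -2.72208558e-01, -9.62237578e-01]]), 't': array([-549.94653545,  -31.42305902,  391.16737354])}
```

```bash
cd pics; python3 -c "
import cv2,numpy as np
a=[cv2.imread(n+'0.png') for n in('scene','side')]
cv2.imwrite('m0.png',cv2.resize(np.vstack([a[0]]),(800,600)))
cv2.imwrite('m1.png',cv2.resize(a[1],(800,600)))
cv2.imwrite('m2.png',cv2.resize(cv2.imread('wrist0.png'),(800,600)))"
```

```text
(no output)
```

View pics/m0.png

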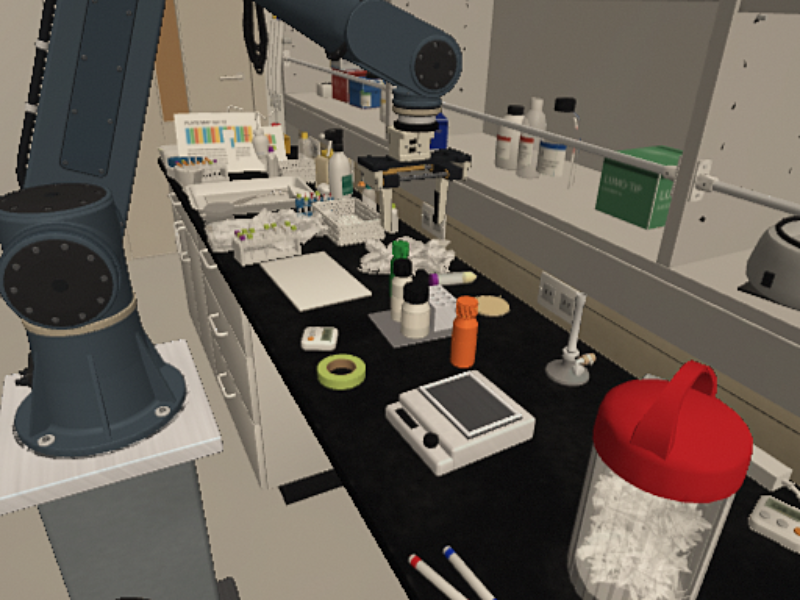

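View pics/m1.png

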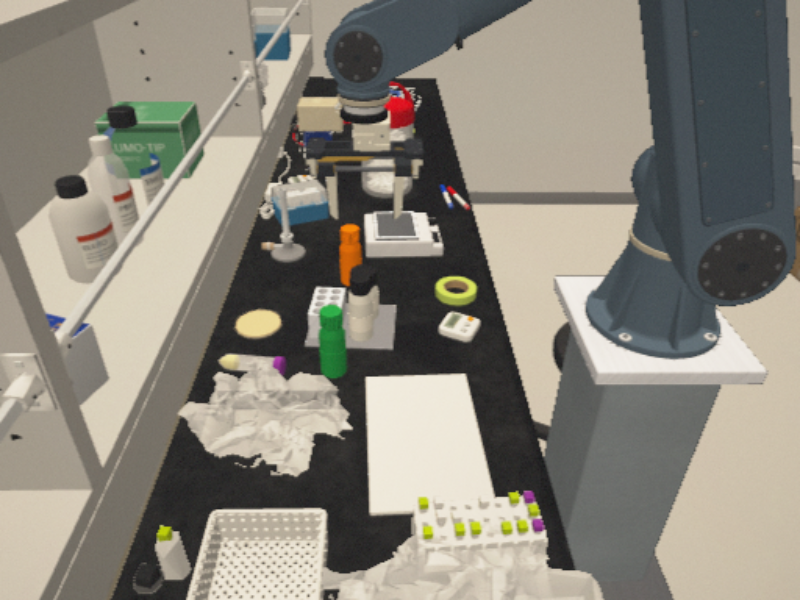

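View pics/m2.png

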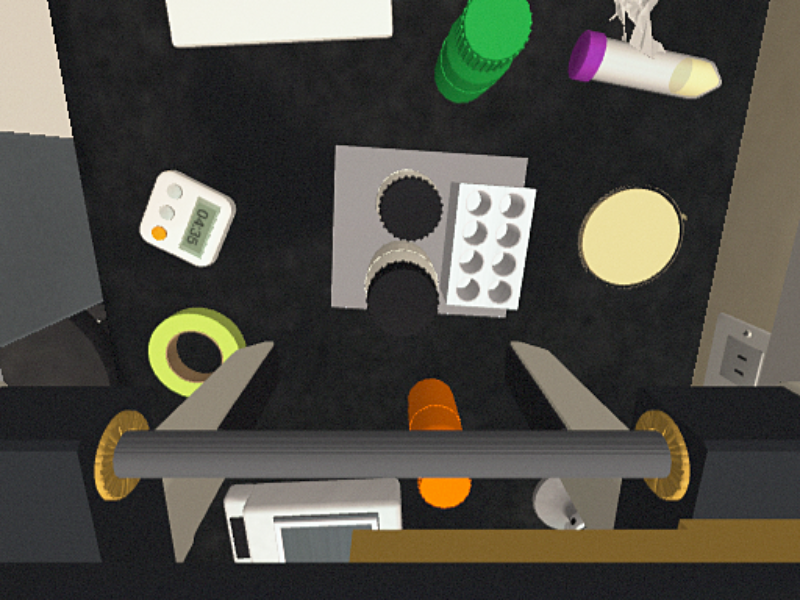

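```bash
cat > h.py <<'E'
import numpy as np, pickle, cv2
from bench import ctrl
def bp(info,px,z,s=1.0):
    K,R,t=[np.array(info[k]) for k in("camera_matrix","R","t")]
    out=[]
    for u,v in np.atleast_2d(px):
        d=R.T@np.linalg.inv(K)@np.array([(u+.5)/s-.5,(v+.5)/s-.5,1]); c=-R.T@t
        out.append(c+d*(z-c[2])/d[2])
    return np.array(out).round(1)
E
python3 - <<'E'
from h import *
s=800/512
I={n:ctrl.camera_info(n) for n in("scene","side","wrist")}
def p(l,n,px,z): print(l,n,bp(I[n],px,z,s)[:,:2].tolist())
p("stoutcap","wrist",[(403,297)],103)
p("slimcap","wrist",[(410,207)],128)
p("stoutcap","scene",[(417,284)],103)
p("slimcap","scene",[(402,266)],128)
p("slimcap side","side",[(362,273)],128)
p("blocktop","wrist",[(457,183),(536,190),(518,310),(447,303)],55)
p("blocktop","side",[(315,288),(347,290),(342,313),(308,312)],55)
p("mat","wrist",[(335,145),(527,158),(332,307)],3)
p("mat","side",[(396,306),(394,348),(306,346)],3)
p("mat","scene",[(369,315),(393,346)],3)
p("board","side",[(366,377),(466,374),(494,503),(370,514)],8)
p("board","scene",[(261,266),(324,252),(371,293),(296,310)],8)
p("board","wrist",[(172,45),(392,37)],8)
p("plate","scene",[(422,388),(478,372),(522,410),(463,434)],50)
p("plate","side",[(375,213),(411,212),(418,236),(377,239)],50)
p("timer/tape","wrist",[(187,218),(197,352)],15)
p("green,orange top","wrist",[(500,25),(432,390),(445,490)],125)
E
```

```text
stoutcap wrist [[557.7, -5.5]]
slimcap wrist [[560.7, 55.4]]
stoutcap scene [[562.5, -4.2]]
slimcap scene [[548.7, 32.6]]
slimcap side side [[558.3, 37.1]]
blocktop wrist [[597.6, 66.8], [655.4, 61.8], [649.3, -30.0], [593.4, -24.2]]
blocktop side [[651.1, -27.2], [589.8, -20.1], [595.2, 55.6], [656.5, 52.3]]
mat wrist [[503.6, 95.8], [662.2, 85.4], [495.8, -43.6]]
mat side [[495.6, -41.5], [501.7, 91.4], [660.3, 84.8]]
mat scene [[505.1, 89.6], [495.3, -40.9]]
board side [[550.2, 175.2], [381.1, 168.7], [373.5, 429.8], [539.1, 445.1]]
board scene [[368.7, 413.5], [537.0, 435.0], [547.4, 171.8], [373.3, 163.7]]
board wrist [[382.0, 168.3], [550.6, 173.5]]
plate scene [[445.1, -239.7], [548.8, -239.4], [551.7, -350.8], [443.6, -359.4]]
plate side [[539.8, -362.1], [454.0, -367.9], [443.3, -246.8], [534.2, -232.7]]
timer/tape wrist [[379.9, 37.8], [373.6, -82.4]]
green,orange top wrist [[606.9, 148.6], [576.4, -62.3], [587.3, -139.9]]
```

Run:
```python
from h import *
im=cv2.imread("pics/wrist0.png"); g=cv2.cvtColor(im,cv2.COLOR_BGR2GRAY)
m=(g<70).astype(np.uint8)
n,l,st,c=cv2.connectedComponentsWithStats(m)
i=l[132,262]; print(st[i],c[i])
print(bp(ctrl.camera_info("wrist"),[c[i]],128))
# stout: per-row extents
for r in range(165,206,4):
    row=m[r,215:300]; xs=np.where(row)[0]+215; print(r, xs.min() if len(xs) else None, xs.max() if len(xs) else None)
```

```text
[ 242  113   42   41 1276] [262.28761755 133.05407524]
[[560.8  54.7 128. ]]
165 None None
169 248 267
173 242 271
177 239 275
181 237 277
185 235 278
189 235 280
193 235 280
197 215 279
201 215 290
205 215 299
```

Emit:
{"op": "servo_tool", "data": {"series": [[1,[0.055,0.01,0],[0,0,0]],[1,[0.055,0.01,0],[0,0,0]],[1,[0.055,0.01,0],[0,0,0]]]}}

```text
t: 0.52
tcp_pos: [559.8, 54.9, 218.4]
eef_rot: [[-0.001, 1.0, -0.001], [1.0, 0.001, -0.0], [-0.0, -0.001, -1.0]]
force: [0.6, -0.7, -0.5]
width: 92.7
```

Emit:
{"op": "servo_tool", "data": {"series": [[1,[0,0.001,0.06],[0,0,0]],[1,[0,0.001,0.1],[0,0,0]],[1,[0,0.001,0.117],[0,0,0]],[1,[0,0.001,0.117],[0,0,0]]], "grip_force": 15}}

```text
t: 1.02
tcp_pos: [560.9, 54.5, 101.5]
eef_rot: [[0.001, 1.0, -0.001], [1.0, -0.001, -0.0], [-0.0, -0.001, -1.0]]
force: [0.3, -0.2, 1.2]
width: 93.2
```

Emit:
{"op": "servo_tool", "data": {"series": [[0.2,[0,0,0],[0,0,0]],[0.2,[0,0,0],[0,0,0]],[0.2,[0,0,0],[0,0,0]],[0.2,[0,0,0],[0,0,0]],[0.2,[0,0,0],[0,0,0]]], "grip_force": 15}}

```text
t: 1.65
tcp_pos: [561.0, 55.1, 101.7]
eef_rot: [[-0.0, 1.0, 0.0], [1.0, 0.0, 0.0], [0.0, 0.0, -1.0]]
force: [-0.6, -0.2, -0.3]
width: 47.4
```

Run:
```python
from h import *
o=ctrl.observe();print(o["tcp_pos"],o["force"],o["width"])
cv2.imwrite("pics/w1.png",ctrl.capture("wrist")[:,:,::-1])
```

```text
[561.02137736  55.067378   101.7191081 ] [-0.58304731 -0.24326958 -0.27263422] 47.431277574439555
```

View pics/w1.png

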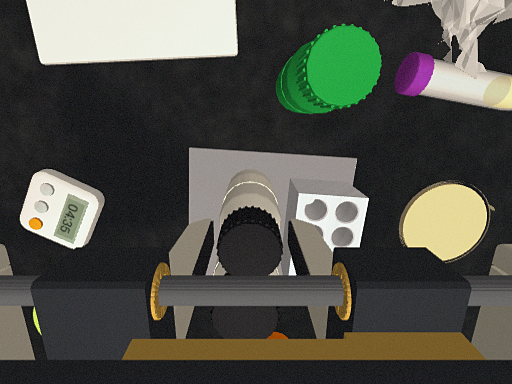

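The slim cap (250,240) sits centred between the closing fingers (inner edges ~205 and ~300). I'll finish the grip and lift.

Emit:
{"op": "servo_tool", "data": {"series": [[0.1,[0,0,0],[0,0,0]],[0.1,[0,0,0],[0,0,0]],[0.1,[0,0,0],[0,0,0]],[0.1,[0,0,0],[0,0,0]]], "grip_force": 20}}

```text
t: 2.2
tcp_pos: [561.0, 55.0, 101.6]
eef_rot: [[-0.0, 1.0, -0.0], [1.0, 0.0, 0.0], [0.0, -0.0, -1.0]]
force: [-0.7, -0.1, -0.2]
width: 35.2
```

Emit:
{"op": "servo_tool", "data": {"series": [[0.1,[0,0,-0.015],[0,0,0]],[0.1,[0,0,-0.04],[0,0,0]],[0.1,[0,0,-0.07],[0,0,0]],[0.1,[0,0,-0.09],[0,0,0]],[0.1,[0,0,-0.09],[0,0,0]]]}}

```text
t: 2.82
tcp_pos: [561.7, 55.1, 193.6]
eef_rot: [[0.0, 1.0, 0.003], [1.0, -0.0, 0.0], [0.0, 0.003, -1.0]]
force: [-0.8, -0.7, -2.4]
width: 35.1
```

Emit:
{"op": "servo_tool", "data": {"series": [[0.1,[0.02,-0.007,0],[0,0,0]],[0.1,[0.06,-0.02,0],[0,0,0]],[0.1,[0.1,-0.034,0],[0,0,0]],[0.1,[0.14,-0.048,0],[0,0,0]],[0.1,[0.18,-0.062,0],[0,0,0]]]}}

```text
t: 3.45
tcp_pos: [497.3, 237.0, 190.7]
eef_rot: [[-0.0, 1.0, -0.002], [1.0, 0.0, -0.0], [-0.0, -0.002, -1.0]]
force: [0.3, -0.7, -1.6]
width: 35.0
```

Emit:
{"op": "servo_tool", "data": {"series": [[0.1,[0.04,-0.013,0],[0,0,0]],[0.1,[0.08,-0.026,0],[0,0,0]],[0.1,[0.105,-0.035,0],[0,0,0]],[0.1,[0.115,-0.039,0],[0,0,0]],[0.1,[0.115,-0.039,0],[0,0,0]]]}}

```text
t: 4.08
tcp_pos: [459.4, 350.2, 191.1]
eef_rot: [[-0.001, 1.0, -0.001], [1.0, 0.001, -0.001], [-0.001, -0.001, -1.0]]
force: [0.0, -0.9, -2.0]
width: 35.2
```

Run:
```python
from h import *
o=ctrl.observe();print(o["tcp_pos"],o["force"],o["width"])
cv2.imwrite("pics/s2.png",cv2.resize(ctrl.capture("side")[:,:,::-1][150:384,150:400],None,fx=2.5,fy=2.5))
```

```text
[459.35095797 350.19857862 191.07107424] [ 0.01393038 -0.90717064 -1.99463417] 35.16724463362748
```

View pics/s2.png

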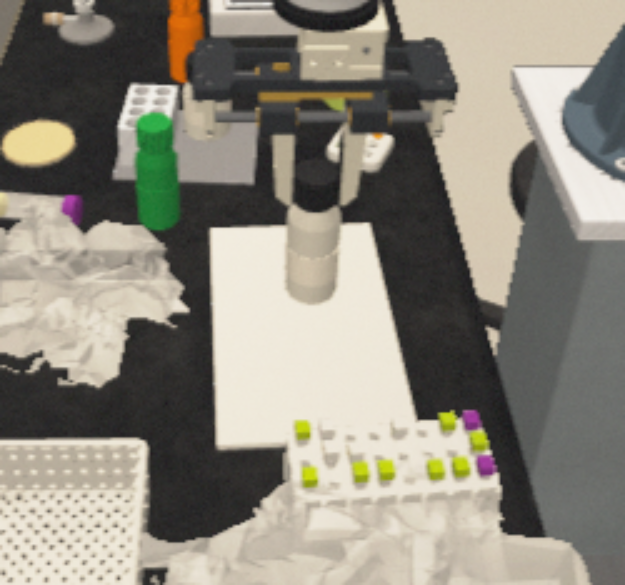

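The slim bottle hangs upright over the board, bottom at about (312,290) in the crop, with room around it. Next I lower it and release.

Emit:
{"op": "servo_tool", "data": {"series": [[0.1,[0,0,0.035],[0,0,0]],[0.1,[0,0,0.065],[0,0,0]],[0.1,[0,0,0.078],[0,0,0]],[0.1,[0,0,0.0835],[0,0,0]],[0.1,[0,0,0.0845],[0,0,0]]]}}

```text
t: 4.75
tcp_pos: [460.4, 350.0, 107.7]
eef_rot: [[0.0, 1.0, 0.001], [1.0, -0.0, 0.0], [0.0, 0.001, -1.0]]
force: [0.6, -0.5, -1.7]
width: 35.2
```

Emit:
{"op": "servo_tool", "data": {"series": [[0.1,[0,0,0],[0,0,0]],[0.7,[0,0,0],[0,0,0]],[0.7,[0,0,0],[0,0,0]],[0.7,[0,0,0],[0,0,0]],[0.7,[0,0,0],[0,0,0]]]}}

```text
t: 5.38
tcp_pos: [460.0, 350.1, 107.2]
eef_rot: [[-0.0, 1.0, 0.0], [1.0, 0.0, 0.0], [0.0, 0.0, -1.0]]
force: [0.6, -0.4, -0.4]
width: 64.5
```

Emit:
{"op": "servo_tool", "data": {"series": [[0.8,[0,0,-0.04],[0,0,0]],[1,[0,0,-0.09],[0,0,0]],[1,[-0.04,0.011,-0.1],[0,0,0]],[1,[-0.09,0.025,-0.1],[0,0,0]],[1,[-0.14,0.038,-0.1],[0,0,0]]]}}

```text
t: 6.0
tcp_pos: [498.3, 208.7, 207.4]
eef_rot: [[-0.001, 1.0, 0.001], [1.0, 0.001, 0.0], [0.0, 0.001, -1.0]]
force: [0.4, 0.3, -0.0]
width: 92.8
```

Emit:
{"op": "servo_tool", "data": {"series": [[1,[-0.06,0.017,0],[0,0,0]],[1,[-0.12,0.033,0],[0,0,0]],[1,[-0.18,0.05,0],[0,0,0]],[1,[-0.217,0.06,0],[0,0,0]],[1,[-0.217,0.06,0],[0,0,0]]]}}

```text
t: 6.62
tcp_pos: [558.3, -9.1, 207.0]
eef_rot: [[0.003, 1.0, 0.0], [1.0, -0.003, -0.0], [-0.0, 0.0, -1.0]]
force: [0.5, 0.5, -0.2]
width: 93.1
```

Run:
```python
from h import *
I=ctrl.camera_info("wrist");o=ctrl.observe();print(o["tcp_pos"],o["width"])
im=ctrl.capture("wrist")[:,:,::-1].copy()
K=I["camera_matrix"];c=I["R"]@np.array([557.5,-7,103])+I["t"];p=K@c;p=p/p[2];r=24*K[0,0]/c[2];print(p,r)
cv2.circle(im,(int(p[0]),int(p[1])),int(r),(0,0,255),1)
cv2.imwrite("pics/w3.png",im)
s=ctrl.capture("side")[:,:,::-1]; cv2.imwrite("pics/s3.png",s)
```

```text
[558.32634274  -9.12555353 207.00497083] 93.12736683907256
[249.15904035 185.63602989   1.        ] 24.137829038763574
```

View pics/w3.png

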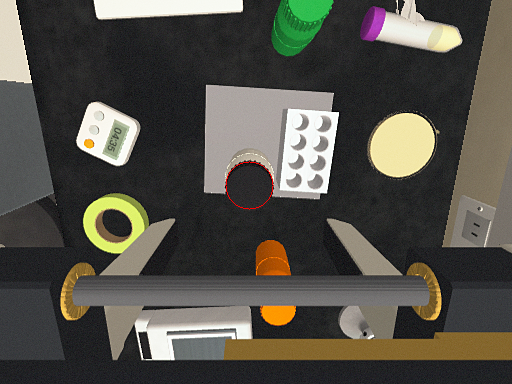

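The predicted circle at (249,186) lies exactly on the stout cap, so I descend, grip and lift.

Emit:
{"op": "servo_tool", "data": {"series": [[1,[0,0,0.05],[0,0,0]],[1,[0,0,0.1],[0,0,0]],[1,[0,0,0.125],[0,0,0]],[1,[0,0,0.13],[0,0,0]],[0.6,[0,0,0.13],[0,0,0]]]}}

```text
t: 7.35
tcp_pos: [558.3, -6.3, 77.9]
eef_rot: [[-0.001, 1.0, 0.001], [1.0, 0.001, -0.0], [-0.0, 0.001, -1.0]]
force: [-0.1, -0.7, -0.6]
width: 87.0
```

Emit:
{"op": "servo_tool", "data": {"series": [[0.3,[0,0,0],[0,0,0]],[0.2,[0,0,0],[0,0,0]],[0.2,[0,0,0],[0,0,0]],[0.2,[0,0,0],[0,0,0]],[0.2,[0,0,0],[0,0,0]]]}}

```text
t: 7.98
tcp_pos: [558.0, -7.0, 77.3]
eef_rot: [[0.0, 1.0, -0.0], [1.0, -0.0, 0.0], [0.0, -0.0, -1.0]]
force: [-1.1, 0.4, 2.2]
width: 47.4
```

Emit:
{"op": "servo_tool", "data": {"series": [[0.2,[0,0,0],[0,0,0]],[0.2,[0,0,0],[0,0,0]]]}}

```text
t: 8.22
tcp_pos: [558.0, -7.0, 77.2]
eef_rot: [[0.0, 1.0, -0.0], [1.0, -0.0, -0.0], [-0.0, -0.0, -1.0]]
force: [-2.2, -0.4, 3.9]
width: 47.3
```

Emit:
{"op": "servo_tool", "data": {"series": [[0.2,[0,0,-0.015],[0,0,0]],[0.2,[0,0,-0.045],[0,0,0]],[0.2,[0,0,-0.075],[0,0,0]],[0.2,[0.02,-0.008,-0.08],[0,0,0]],[0.2,[0.055,-0.023,-0.08],[0,0,0]]]}}

```text
t: 8.85
tcp_pos: [534.4, 48.9, 157.2]
eef_rot: [[0.001, 1.0, 0.0], [1.0, -0.001, 0.0], [0.0, 0.0, -1.0]]
force: [0.2, 0.6, -1.7]
width: 47.5
```

Emit:
{"op": "servo_tool", "data": {"series": [[0.2,[0.04,-0.016,0],[0,0,0]],[0.2,[0.085,-0.035,0],[0,0,0]],[0.2,[0.13,-0.053,0],[0,0,0]],[0.2,[0.165,-0.068,0],[0,0,0]],[0.2,[0.187,-0.077,0],[0,0,0]]]}}

```text
t: 9.48
tcp_pos: [455.8, 237.0, 156.5]
eef_rot: [[-0.002, 1.0, -0.001], [1.0, 0.002, -0.0], [-0.0, -0.001, -1.0]]
force: [-0.3, 0.3, -2.3]
width: 48.0
```

Emit:
{"op": "servo_tool", "data": {"series": [[0.2,[0,0,0.02],[0,0,0]],[0.2,[0,0,0.05],[0,0,0]],[0.2,[0,0,0.068],[0,0,0]],[0.2,[0,0,0.074],[0,0,0]],[0.2,[0,0,0.0745],[0,0,0]]]}}

```text
t: 10.1
tcp_pos: [457.3, 235.4, 82.6]
eef_rot: [[-0.0, 1.0, -0.001], [1.0, 0.0, -0.0], [-0.0, -0.001, -1.0]]
force: [0.1, 0.0, -2.9]
width: 47.6
```

Run:
```python
from h import *
o=ctrl.observe();print(o["tcp_pos"],o["force"],o["width"])
cv2.imwrite("pics/s4.png",cv2.resize(ctrl.capture("side")[:,:,::-1][100:384,150:400],None,fx=2,fy=2))
```

```text
[457.31912595 235.41419489  82.58600247] [ 0.05259739  0.01429271 -2.89775358] 47.62674872811148
```

View pics/s4.png

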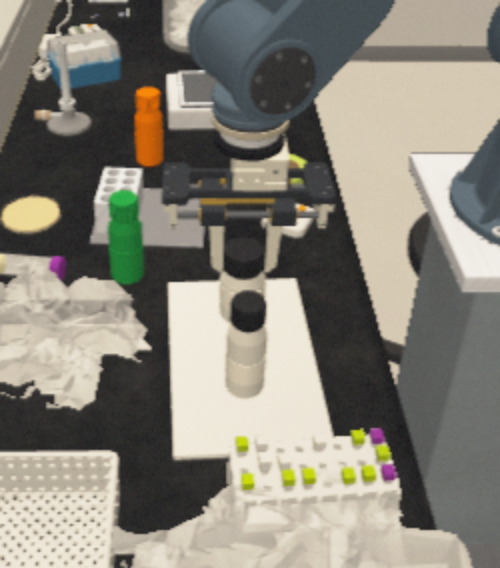

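The slim bottle stands upright on the board, base at (246,380), and the stout is just above the board behind it. I'll release it.

Emit:
{"op": "servo_tool", "data": {"series": [[0.6,[0,0,0],[0,0,0]],[0.8,[0,0,0],[0,0,0]],[1,[0,0,0],[0,0,0]],[1,[0,0,0],[0,0,0]]]}}

```text
t: 10.65
tcp_pos: [458.1, 235.0, 82.7]
eef_rot: [[0.0, 1.0, 0.0], [1.0, -0.0, 0.0], [0.0, 0.0, -1.0]]
force: [0.4, 0.1, -0.3]
width: 81.0
```

Emit:
{"op": "servo_tool", "data": {"series": [[1,[0,0,-0.04],[0,0,0]],[1,[0,0,-0.1],[0,0,0]],[1,[0,0,-0.13],[0,0,0]],[1,[-0.03,0.02,-0.13],[0,0,0]],[1,[-0.07,0.06,-0.13],[0,0,0]]]}}

```text
t: 11.28
tcp_pos: [518.2, 164.9, 213.4]
eef_rot: [[-0.002, 1.0, 0.001], [1.0, 0.002, 0.0], [0.0, 0.001, -1.0]]
force: [0.7, 0.8, 0.2]
width: 93.1
```

Emit:
{"op": "servo_tool", "data": {"series": [[1,[-0.05,0.035,0],[0,0,0]],[1,[-0.1,0.07,0],[0,0,0]],[1,[-0.147,0.106,0],[0,0,0.4]],[1,[-0.147,0.106,0],[0,0,0.4]]]}}

```text
t: 11.78
tcp_pos: [625.3, 14.9, 212.0]
eef_rot: [[0.06, 0.998, -0.0], [0.998, -0.06, -0.0], [-0.0, -0.0, -1.0]]
force: [0.4, 0.7, 0.0]
width: 92.9
```

Run:
```python
from h import *
I=ctrl.camera_info("wrist");o=ctrl.observe();print(o["tcp_pos"],o["eef_rot"].round(3),o["width"])
im=ctrl.capture("wrist")[:,:,::-1].copy()
cv2.imwrite("pics/w5.png",cv2.resize(im,(800,600)))
```

```text
[625.33610572  14.86506724 211.9911896 ] [[ 0.06   0.998 -0.   ]
 [ 0.998 -0.06  -0.   ]
 [-0.    -0.    -1.   ]] 92.90113238840847
```

View pics/w5.png

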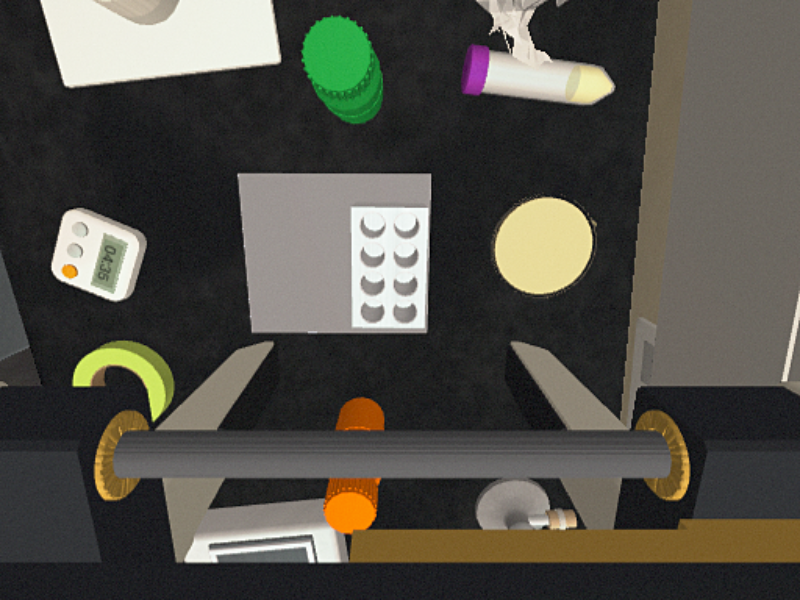

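The block is aligned with the image after the turn, with its top face at (351,207) to (429,328). Both sides are clear.

Run:
```python
from h import *
I=ctrl.camera_info("wrist");o=ctrl.observe()
p=bp(I,[(351,207),(430,208),(427.5,328.5),(352,328)],55,800/512)
print(p,p.mean(0)); d=p.mean(0)-o["tcp_pos"]; print("tool shift",o["eef_rot"].T@d)
```

```text
[[598.3  68.5  55. ]
 [655.3  64.4  55. ]
 [650.  -27.9  55. ]
 [591.2 -24.   55. ]] [623.7   20.25  55.  ]
tool shift [  3.49085187  -0.66106323 157.0173156 ]
```

Emit:
{"op": "servo_tool", "data": {"series": [[1,[0.002,0,0.06],[0,0,0]],[1,[0.002,0,0.115],[0,0,0]],[1,[0.002,0,0.165],[0,0,0]],[1,[0.002,0,0.19],[0,0,0]],[1,[0.002,0,0.198],[0,0,0]]]}}

```text
t: 12.45
tcp_pos: [622.8, 21.2, 13.4]
eef_rot: [[0.054, 0.999, -0.003], [0.999, -0.054, 0.0], [0.0, -0.003, -1.0]]
force: [0.3, -0.7, 0.1]
width: 93.2
```

Emit:
{"op": "servo_tool", "data": {"series": [[0.6,[0,0,0],[0,0,0]],[0.4,[0,0,0],[0,0,0]],[0.4,[0,0,0],[0,0,0]],[0.4,[0,0,0],[0,0,0]],[0.4,[0,0,0],[0,0,0]]], "grip_force": 40}}

```text
t: 13.08
tcp_pos: [624.1, 20.0, 15.1]
eef_rot: [[0.056, 0.998, -0.0], [0.998, -0.056, 0.0], [0.0, -0.0, -1.0]]
force: [-1.4, 0.2, 6.1]
width: 55.9
```

Emit:
{"op": "servo_tool", "data": {"series": [[0.3,[0,0,0],[0,0,0]],[0.3,[0,0,-0.01],[0,0,0]],[0.3,[0,0,-0.04],[0,0,0]],[0.3,[0,0,-0.08],[0,0,0]],[0.3,[0,0,-0.1],[0,0,0]]]}}

```text
t: 13.7
tcp_pos: [624.7, 20.0, 116.8]
eef_rot: [[0.056, 0.998, 0.002], [0.998, -0.056, -0.0], [0.0, 0.002, -1.0]]
force: [0.4, -0.6, -4.4]
width: 55.9
```

Run:
```python
from h import *
a=ctrl.capture("scene")[:,:,::-1][230:305,240:350]; b=ctrl.capture("side")[:,:,::-1][125:170,225:290]
a=cv2.resize(a,None,fx=6,fy=6,interpolation=cv2.INTER_CUBIC); b=cv2.resize(b,None,fx=6,fy=6,interpolation=cv2.INTER_CUBIC)
o=np.zeros((450,400,3),np.uint8);
cv2.imwrite("pics/c6.png",a); 
w=cv2.imread("pics/wrist0.png")[295:362,140:265]; w=cv2.resize(w,None,fx=5,fy=5,interpolation=cv2.INTER_CUBIC)
c=np.zeros((270+335,650,3),np.uint8); c[:270,:390]=b; c[270:,:625]=w; cv2.imwrite("pics/c7.png",c[:600])
print(bp(ctrl.camera_info("scene"),[(640,590),(670,420)],0,800/512))
```

```text
[[ 514.6 -622.8    0. ]
 [ 795.2 -421.7    0. ]]
```

View pics/c6.png

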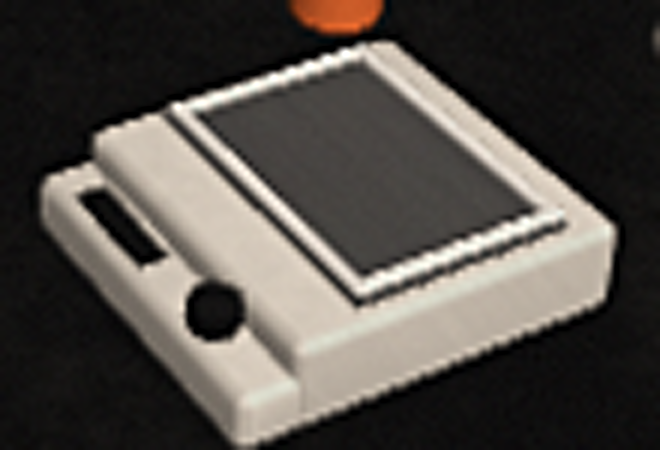

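View pics/c7.png

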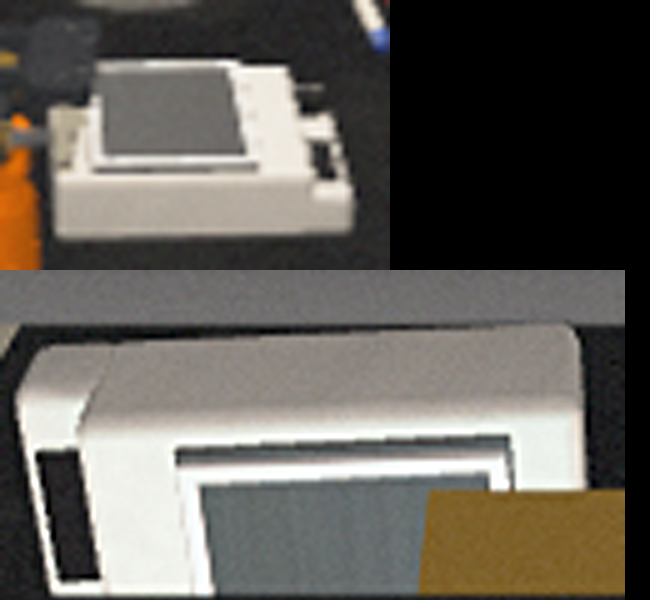

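Run:
```python
from h import *
f=lambda x,y,s,ox,oy:((x+.5)/s-.5+ox,(y+.5)/s-.5+oy)
S=ctrl.camera_info("scene");D=ctrl.camera_info("side")
def q(I,l): return np.array([bp(I,[p],z)[0][:2] for p,z in l])
a=q(S,[(f(203,116,6,240,230),50),(f(365,62,6,240,230),48),(f(535,213,6,240,230),50),(f(367,273,6,240,230),52)])
b=q(D,[(f(246,155,6,225,125),52),(f(103,155,6,225,125),52),(f(103,70,6,225,125),48),(f(235,68,6,225,125),48)])
W=dict(camera_matrix=np.array([[281.68941826,0,250.45275546],[0,281.68941826,188.66946182],[0,0,1]]),R=np.array([[ 9.99998806e-01,-1.29869202e-03,-8.37764795e-04],[-1.02160352e-03,-9.62237400e-01,2.72209739e-01],[-1.15964524e-03,-2.72208558e-01,-9.62237578e-01]]),t=np.array([-549.94653545,-31.42305902,391.16737354]))
w=q(W,[(f(202,217,5,140,295),52),(f(490,207,5,140,295),52)])
print(a,a.mean(0));print(b,b.mean(0));print(w)
# joint fit: rectangle 84x118
from scipy.optimize import least_squares
L=np.array([[-42,59],[42,59],[42,-59],[-42,-59]])
def r(p,P,L): c,s=np.cos(p[2]),np.sin(p[2]); return (L@np.array([[c,s],[-s,c]])+p[:2]-P).ravel()
for n,P,Q in(("scene",a,L),("side",b,L),("all",np.vstack([a,b,w]),np.vstack([L,L,L[:2]]))):
    k=least_squares(r,[495,-300,0],args=(P,Q)); print(n,k.x,np.abs(k.fun).max())
```

```text
[[ 451.3 -246.1]
 [ 533.4 -238.9]
 [ 534.4 -354.3]
 [ 455.8 -358.6]] [ 493.725 -299.475]
[[ 449.4 -246.3]
 [ 532.  -246.1]
 [ 532.7 -365.3]
 [ 450.6 -368.5]] [ 491.175 -306.55 ]
[[ 448.  -242.4]
 [ 531.2 -239. ]]
scene [ 4.93725000e+02 -2.99475000e+02  3.99627952e-02] 3.899903350466701
side [ 4.9117500e+02 -3.0655000e+02  1.2045739e-02] 2.4483715917392033
all [ 4.92222754e+02 -3.02345021e+02  2.90510741e-02] 5.959900764493341
```

Emit:
{"op": "servo_tool", "data": {"series": [[0.3,[0,-0.02,-0.03],[0,0,0]],[0.3,[0,-0.055,-0.05],[0,0,0]],[0.3,[-0.03,-0.09,-0.05],[0,0,0]],[0.3,[-0.07,-0.113,-0.05],[0,0,0]],[0.3,[-0.115,-0.113,-0.05],[0,0,0]]]}}

```text
t: 14.42
tcp_pos: [502.8, -88.9, 163.3]
eef_rot: [[0.055, 0.998, -0.003], [0.998, -0.055, 0.001], [0.001, -0.003, -1.0]]
force: [0.2, -0.5, -3.7]
width: 55.8
```

Emit:
{"op": "servo_tool", "data": {"series": [[0.3,[-0.05,0,0],[0,0,0]],[0.3,[-0.1,0,0],[0,0,0]],[0.3,[-0.15,0,0],[0,0,0]],[0.3,[-0.19,0,0],[0,0,0]],[0.3,[-0.213,0,0],[0,0,-0.3]]]}}

```text
t: 15.05
tcp_pos: [492.0, -302.7, 162.8]
eef_rot: [[0.015, 1.0, -0.002], [1.0, -0.015, 0.001], [0.001, -0.002, -1.0]]
force: [0.0, 0.7, -3.7]
width: 55.9
```

Emit:
{"op": "servo_tool", "data": {"series": [[0.3,[0,0,0],[0,0,-0.32]],[0.3,[0,0,0.02],[0,0,-0.32]],[0.3,[0,0,0.05],[0,0,-0.32]],[0.3,[0,0,0.075],[0,0,-0.32]],[0.3,[0,0,0.075],[0,0,-0.32]]]}}

```text
t: 15.68
tcp_pos: [491.4, -300.1, 86.8]
eef_rot: [[-0.031, 1.0, -0.005], [1.0, 0.031, 0.003], [0.003, -0.004, -1.0]]
force: [0.5, 0.7, -2.6]
width: 55.7
```

Run:
```python
from h import *
o=ctrl.observe();print(o["tcp_pos"],o["eef_rot"].round(3),o["force"],o["width"])
a=cv2.resize(ctrl.capture("scene")[:,:,::-1][210:310,230:360],None,fx=3,fy=3,interpolation=cv2.INTER_CUBIC); b=cv2.resize(ctrl.capture("side")[:,:,::-1][100:200,205:305],None,fx=3,fy=3,interpolation=cv2.INTER_CUBIC)
cv2.imwrite("pics/p8.png",np.hstack([a,b]))
```

```text
[ 491.41109972 -300.06343414   86.77480057] [[-0.031  1.    -0.005]
 [ 1.     0.031  0.003]
 [ 0.003 -0.004 -1.   ]] [ 0.50524405  0.66159339 -2.58939084] 55.71605688968557
```

View pics/p8.png

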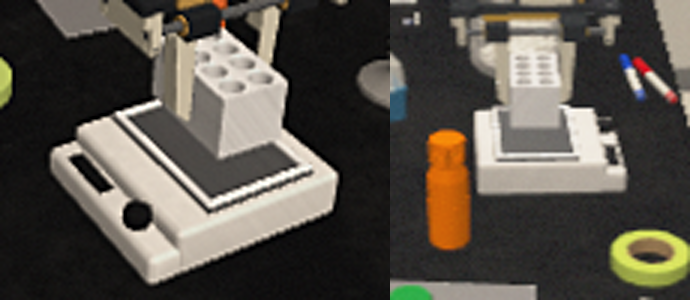

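The block hangs squarely above the plate with a margin inside the frame in both views, so I lower it.

Emit:
{"op": "servo_tool", "data": {"series": [[0.3,[0,0,0.01],[0,0,0]],[0.3,[0,0,0.02],[0,0,0]],[0.3,[0,0,0.026],[0,0,0]],[0.3,[0,0,0.029],[0,0,0]],[0.3,[0,0,0.029],[0,0,0]]]}}

```text
t: 16.4
tcp_pos: [493.0, -301.2, 60.6]
eef_rot: [[-0.031, 1.0, 0.0], [1.0, 0.031, -0.0], [-0.0, 0.0, -1.0]]
force: [0.2, 0.3, -3.5]
width: 55.8
```

Run:
```python
from h import *
o=ctrl.observe();print(o["tcp_pos"],o["eef_rot"].round(3),o["force"],o["width"])
a=cv2.resize(ctrl.capture("scene")[:,:,::-1][210:310,230:360],None,fx=4,fy=4,interpolation=cv2.INTER_CUBIC)
cv2.imwrite("pics/p9.png",a)
```

```text
[ 493.02443266 -301.2117774    60.61943301] [[-0.031  1.     0.   ]
 [ 1.     0.031 -0.   ]
 [-0.     0.    -1.   ]] [ 0.17370475  0.30471309 -3.52218073] 55.83122591827705
```

View pics/p9.png

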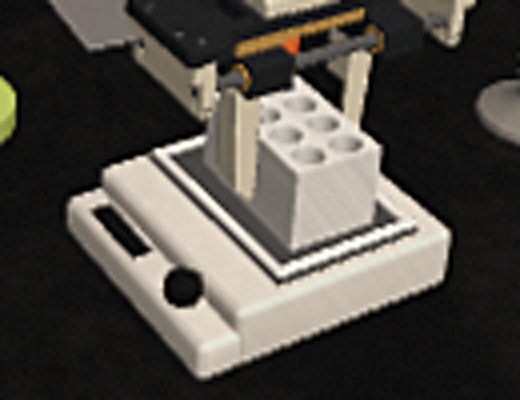

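Block is inside the frame, practically touching the plate and square to it. Releasing.

Emit:
{"op": "servo_tool", "data": {"series": [[0.65,[0,0,0],[0,0,0]],[0.75,[0,0,0],[0,0,0]],[0.75,[0,0,0],[0,0,0]],[0.75,[0,0,0],[0,0,0]]], "grip_force": 20}}

```text
t: 16.95
tcp_pos: [493.0, -301.2, 60.8]
eef_rot: [[-0.031, 1.0, 0.0], [1.0, 0.031, -0.0], [-0.0, 0.0, -1.0]]
force: [-0.3, -0.2, -0.8]
width: 69.9
```

Emit:
{"op": "servo_tool", "data": {"series": [[0.75,[0,0,-0.02],[0,0,0]],[0.75,[0,0,-0.07],[0,0,0]],[1,[0,0,-0.12],[0,0,0]],[1,[0,0,-0.14],[0,0,0.22]],[1,[0,0,-0.14],[0,0,0.22]]]}}

```text
t: 17.58
tcp_pos: [493.5, -301.5, 201.9]
eef_rot: [[-0.0, 1.0, 0.002], [1.0, 0.0, -0.002], [-0.002, 0.002, -1.0]]
force: [-0.5, -0.3, -0.9]
width: 92.4
```

Run:
```python
from h import *
o=ctrl.observe();print(o["tcp_pos"],o["eef_rot"].round(3),o["force"],o["width"])
a=cv2.resize(ctrl.capture("scene")[:,:,::-1][210:310,230:360],None,fx=4,fy=4,interpolation=cv2.INTER_CUBIC); b=cv2.resize(ctrl.capture("side")[:,:,::-1][120:200,225:295],None,fx=4,fy=4,interpolation=cv2.INTER_CUBIC)
cv2.imwrite("pics/p10.png",np.hstack([a[:320],b])[:, :800])
```

```text
[ 493.46943671 -301.51914573  201.93585207] [[-0.     1.     0.002]
 [ 1.     0.    -0.002]
 [-0.002  0.002 -1.   ]] [-0.50664722 -0.34943841 -0.88868119] 92.35883248203179
```

View pics/p10.png

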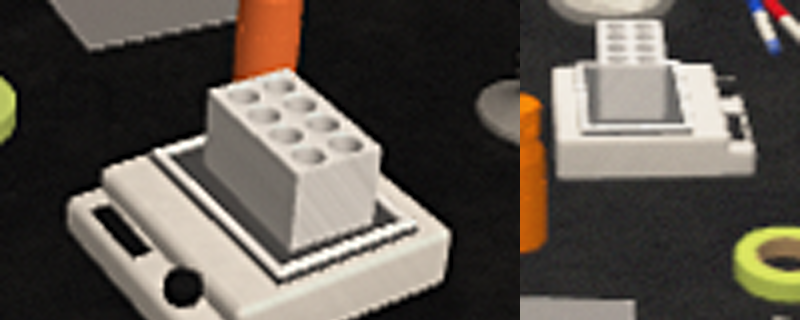

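Run:
```python
from h import *
f=lambda x,y,s,ox,oy:((x+.5)/s-.5+ox,(y+.5)/s-.5+oy)
p=bp(ctrl.camera_info("scene"),[f(x,y,4,230,210) for x,y in[(207,90),(290,70),(380,152),(297,174)]],100);print(p,p.mean(0))
```

```text
[[ 464.6 -255.8  100. ]
 [ 521.1 -257.9  100. ]
 [ 519.4 -350.1  100. ]
 [ 466.5 -347.7  100. ]] [ 492.9   -302.875  100.   ]
```

Emit:
{"op": "servo_tool", "data": {"series": [[1,[0.05,-0.003,0],[0,0,0]],[1,[0.105,-0.007,0],[0,0,0]],[1,[0.16,-0.011,0],[0,0,0]],[1,[0.215,-0.015,0],[0,0,0]],[1,[0.27,-0.018,0],[0,0,0]]]}}

```text
t: 18.3
tcp_pos: [474.0, -29.4, 199.3]
eef_rot: [[-0.0, 1.0, -0.002], [1.0, 0.0, 0.0], [0.0, -0.002, -1.0]]
force: [0.3, -0.2, 0.4]
width: 93.1
```

Emit:
{"op": "servo_tool", "data": {"series": [[1,[0.055,-0.004,0],[0,0,0]],[1,[0.11,-0.008,0],[0,0,0]],[1,[0.17,-0.012,0],[0,0,0]],[1,[0.22,-0.015,0],[0,0,0]],[1,[0.266,-0.017,0],[0,0,0]]]}}

```text
t: 18.92
tcp_pos: [457.0, 236.4, 199.1]
eef_rot: [[-0.001, 1.0, -0.002], [1.0, 0.001, -0.001], [-0.001, -0.002, -1.0]]
force: [0.0, -0.9, 0.8]
width: 93.0
```

Emit:
{"op": "servo_tool", "data": {"series": [[1,[0,0,0],[0,0,0]],[1,[0,0,0],[0,0,0]]]}}

```text
t: 19.18
tcp_pos: [457.5, 234.3, 199.5]
eef_rot: [[-0.001, 1.0, -0.002], [1.0, 0.001, -0.001], [-0.001, -0.002, -1.0]]
force: [-0.1, -0.4, -0.2]
width: 92.9
```

Emit:
{"op": "servo_tool", "data": {"series": [[1,[0,0,0.05],[0,0,0]],[1,[0,0,0.095],[0,0,0]],[1,[0,0,0.113],[0,0,0]],[1,[0,0,0.118],[0,0,0]],[0.6,[0,0,0.118],[0,0,0]]]}}

```text
t: 19.8
tcp_pos: [458.3, 234.3, 82.9]
eef_rot: [[0.001, 1.0, 0.0], [1.0, -0.001, -0.0], [-0.0, 0.0, -1.0]]
force: [-0.4, 0.6, 0.1]
width: 87.0
```

Emit:
{"op": "servo_tool", "data": {"series": [[0.3,[0,0,0],[0,0,0]],[0.2,[0,0,0],[0,0,0]],[0.2,[0,0,0],[0,0,0]],[0.2,[0,0,0],[0,0,0]],[0.2,[0,0,0],[0,0,0]]]}}

```text
t: 20.42
tcp_pos: [457.9, 234.9, 82.8]
eef_rot: [[-0.0, 1.0, -0.0], [1.0, 0.0, 0.0], [0.0, -0.0, -1.0]]
force: [-1.0, 0.9, 2.6]
width: 47.6
```

Emit:
{"op": "servo_tool", "data": {"series": [[0.2,[0,0,0],[0,0,0]],[0.2,[0,0,0],[0,0,0]]]}}

```text
t: 20.68
tcp_pos: [458.0, 234.9, 82.7]
eef_rot: [[0.0, 1.0, -0.0], [1.0, -0.0, 0.0], [0.0, -0.0, -1.0]]
force: [-2.1, 0.1, 4.2]
width: 47.3
```

Emit:
{"op": "servo_tool", "data": {"series": [[0.2,[0,0,-0.015],[0,0,0]],[0.2,[0,0,-0.045],[0,0,0]],[0.2,[0,0,-0.075],[0,0,0]],[0.2,[-0.02,0.008,-0.08],[0,0,0]],[0.2,[-0.055,0.023,-0.08],[0,0,0]]]}}

```text
t: 21.3
tcp_pos: [481.3, 179.9, 164.1]
eef_rot: [[-0.002, 1.0, 0.002], [1.0, 0.002, 0.001], [0.001, 0.002, -1.0]]
force: [0.9, -0.2, -1.9]
width: 47.0
```

Emit:
{"op": "servo_tool", "data": {"series": [[0.2,[-0.04,0.016,0],[0,0,0]],[0.2,[-0.085,0.035,0],[0,0,0]],[0.2,[-0.13,0.053,0],[0,0,0]],[0.2,[-0.165,0.068,0],[0,0,0]],[0.2,[-0.187,0.077,0],[0,0,0]]]}}

```text
t: 21.92
tcp_pos: [558.4, -8.9, 163.3]
eef_rot: [[0.001, 1.0, 0.0], [1.0, -0.001, -0.0], [-0.0, 0.0, -1.0]]
force: [-0.5, 0.4, -2.5]
width: 47.5
```

Emit:
{"op": "servo_tool", "data": {"series": [[0.2,[0,0,0.02],[0,0,0]],[0.2,[0,0,0.05],[0,0,0]],[0.2,[0,0,0.075],[0,0,0]],[0.2,[0,0,0.083],[0,0,0]],[0.2,[0,0,0.0848],[0,0,0]]]}}

```text
t: 22.55
tcp_pos: [558.2, -7.2, 78.3]
eef_rot: [[0.0, 1.0, 0.0], [1.0, -0.0, -0.0], [-0.0, 0.0, -1.0]]
force: [0.1, -0.4, -1.9]
width: 47.5
```

Emit:
{"op": "servo_tool", "data": {"series": [[0.2,[0,0,0],[0,0,0]],[0.2,[0,0,0],[0,0,0]]]}}

```text
t: 22.8
tcp_pos: [558.4, -7.2, 78.7]
eef_rot: [[-0.0, 1.0, 0.001], [1.0, 0.0, -0.0], [-0.0, 0.001, -1.0]]
force: [-0.1, 0.4, -2.8]
width: 47.3
```

Emit:
{"op": "servo_tool", "data": {"series": [[0.2,[0,0,0.0008],[0,0,0]],[0.6,[0,0,0.0008],[0,0,0]],[0.8,[0,0,0.0008],[0,0,0]],[0.8,[0,0,0.0008],[0,0,0]],[0.8,[0,0,0.0008],[0,0,0]]]}}

```text
t: 23.42
tcp_pos: [558.0, -7.2, 77.0]
eef_rot: [[-0.0, 1.0, -0.0], [1.0, 0.0, -0.0], [-0.0, -0.0, -1.0]]
force: [0.3, -0.3, -0.3]
width: 74.0
```

Emit:
{"op": "servo_tool", "data": {"series": [[0.85,[0,0,-0.04],[0,0,0]],[1,[0,0,-0.1],[0,0,0]],[1,[0,0,-0.13],[0,0,0]],[1,[0.03,-0.008,-0.13],[0,0,0]],[1,[0.08,-0.022,-0.13],[0,0,0]]]}}

```text
t: 24.05
tcp_pos: [536.1, 73.0, 207.5]
eef_rot: [[0.002, 1.0, 0.001], [1.0, -0.002, 0.0], [0.0, 0.001, -1.0]]
force: [1.1, -0.3, 0.4]
width: 92.8
```

Emit:
{"op": "servo_tool", "data": {"series": [[1,[0.055,-0.015,0],[0,0,0]],[1,[0.11,-0.03,0],[0,0,0]],[1,[0.17,-0.047,0],[0,0,0]],[1,[0.23,-0.063,0],[0,0,0]],[1,[0.277,-0.076,0],[0,0,0]]]}}

```text
t: 24.68
tcp_pos: [459.0, 352.0, 207.1]
eef_rot: [[-0.001, 1.0, 0.0], [1.0, 0.001, 0.0], [0.0, 0.0, -1.0]]
force: [0.9, -1.2, 0.3]
width: 93.1
```

Emit:
{"op": "servo_tool", "data": {"series": [[1,[0,0,0],[0,0,0]],[1,[0,0,0],[0,0,0]],[1,[0,0,0],[0,0,0]]]}}

```text
t: 25.05
tcp_pos: [460.4, 348.8, 207.1]
eef_rot: [[0.001, 1.0, -0.0], [1.0, -0.001, -0.0], [-0.0, -0.0, -1.0]]
force: [-0.0, 0.1, 1.2]
width: 93.2
```

Emit:
{"op": "servo_tool", "data": {"series": [[1,[0,0,0.05],[0,0,0]],[1,[0,0,0.085],[0,0,0]],[1,[0,0,0.1],[0,0,0]],[0.6,[0,0,0.1],[0,0,0]],[0.3,[0,0,0.1],[0,0,0]]]}}

```text
t: 25.68
tcp_pos: [460.8, 350.1, 108.5]
eef_rot: [[0.0, 1.0, 0.002], [1.0, -0.0, 0.001], [0.001, 0.002, -1.0]]
force: [0.4, -0.1, 0.3]
width: 77.6
```

Emit:
{"op": "servo_tool", "data": {"series": [[0.2,[0,0,0],[0,0,0]],[0.1,[0,0,0],[0,0,0]],[0.1,[0,0,0],[0,0,0]],[0.1,[0,0,0],[0,0,0]],[0.1,[0,0,0],[0,0,0]]]}}

```text
t: 26.3
tcp_pos: [460.0, 349.9, 107.1]
eef_rot: [[-0.0, 1.0, 0.0], [1.0, 0.0, 0.0], [0.0, 0.0, -1.0]]
force: [-0.1, -1.0, 1.0]
width: 35.6
```

Emit:
{"op": "servo_tool", "data": {"series": [[0.1,[0,0,0],[0,0,0]],[0.1,[0,0,0],[0,0,0]],[0.1,[0,0,0],[0,0,0]]]}}

```text
t: 26.68
tcp_pos: [460.0, 349.9, 107.1]
eef_rot: [[-0.0, 1.0, 0.0], [1.0, 0.0, 0.0], [0.0, 0.0, -1.0]]
force: [-0.3, -0.3, 0.6]
width: 35.6
```

Emit:
{"op": "servo_tool", "data": {"series": [[0.1,[0,0,-0.015],[0,0,0]],[0.1,[0,0,-0.05],[0,0,0]],[0.1,[0,0,-0.09],[0,0,0]],[0.1,[-0.03,0.01,-0.1],[0,0,0]],[0.1,[-0.07,0.024,-0.1],[0,0,0]]]}}

```text
t: 27.3
tcp_pos: [484.3, 279.7, 209.0]
eef_rot: [[-0.002, 1.0, 0.002], [1.0, 0.002, 0.001], [0.001, 0.002, -1.0]]
force: [0.4, -0.5, -2.3]
width: 35.2
```

Emit:
{"op": "servo_tool", "data": {"series": [[0.1,[-0.05,0.017,0],[0,0,0]],[0.1,[-0.1,0.034,0],[0,0,0]],[0.1,[-0.15,0.051,0],[0,0,0]],[0.1,[-0.195,0.067,0],[0,0,0]],[0.1,[-0.225,0.077,0],[0,0,0]]]}}

```text
t: 27.92
tcp_pos: [561.4, 52.8, 207.9]
eef_rot: [[0.001, 1.0, 0.001], [1.0, -0.001, -0.0], [-0.0, 0.001, -1.0]]
force: [0.2, 1.0, -1.9]
width: 35.4
```

Emit:
{"op": "servo_tool", "data": {"series": [[0.1,[0,0,0],[0,0,0]],[0.1,[0,0,0.04],[0,0,0]],[0.1,[0,0,0.08],[0,0,0]],[0.1,[0,0,0.1],[0,0,0]],[0.1,[0,0,0.104],[0,0,0]]]}}

```text
t: 28.55
tcp_pos: [560.2, 55.7, 102.4]
eef_rot: [[-0.001, 1.0, -0.002], [1.0, 0.001, 0.0], [0.0, -0.002, -1.0]]
force: [0.1, 0.1, -1.4]
width: 35.3
```

Emit:
{"op": "servo_tool", "data": {"series": [[0.1,[0,0,0.0005],[0,0,0]],[0.1,[0,0,0.0008],[0,0,0]],[0.1,[0,0,0.0008],[0,0,0]]]}}

```text
t: 28.92
tcp_pos: [561.3, 54.9, 103.0]
eef_rot: [[-0.0, 1.0, 0.001], [1.0, 0.0, 0.0], [0.0, 0.001, -1.0]]
force: [0.4, -0.2, -3.1]
width: 35.1
```

Emit:
{"op": "servo_tool", "data": {"series": [[0.1,[0,0,0.0005],[0,0,0]],[0.6,[0,0,0.0005],[0,0,0]],[0.8,[0,0,0.0005],[0,0,0]],[0.8,[0,0,0.0005],[0,0,0]],[0.8,[0,0,0.0005],[0,0,0]]]}}

```text
t: 29.55
tcp_pos: [561.0, 54.8, 101.8]
eef_rot: [[-0.0, 1.0, 0.0], [1.0, 0.0, -0.0], [-0.0, 0.0, -1.0]]
force: [0.2, 0.4, -0.2]
width: 70.8
```

Emit:
{"op": "servo_tool", "data": {"series": [[0.8,[0,0,-0.03],[0,0,0]],[0.8,[0,0,-0.08],[0,0,0]],[1,[-0.02,0,-0.117],[0,0,0]],[1,[-0.055,-0.01,-0.117],[0,0,0]],[1,[-0.055,-0.01,-0.117],[0,0,0]]]}}

```text
t: 30.18
tcp_pos: [550.6, -1.6, 219.1]
eef_rot: [[0.002, 1.0, 0.0], [1.0, -0.002, -0.0], [-0.0, 0.0, -1.0]]
force: [-0.2, 0.8, -0.3]
width: 92.4
```

Emit:
{"op": "servo_tool", "data": {"series": [[1,[0,0,0],[0,0,0]],[1,[0,0,0],[0,0,0]],[1,[0,0,0],[0,0,0]]]}}

```text
t: 30.55
tcp_pos: [551.0, 0.4, 218.5]
eef_rot: [[-0.001, 1.0, -0.0], [1.0, 0.001, 0.0], [0.0, -0.0, -1.0]]
force: [-0.2, 0.3, -0.8]
width: 93.0
```

Run:
```python
from h import *
I=ctrl.camera_info("wrist");o=ctrl.observe();print(o["tcp_pos"],o["force"],o["width"])
a=ctrl.capture("wrist")[:,:,::-1]; w0=cv2.imread("pics/wrist0.png")
cv2.imwrite("pics/w11.png",a)
for n,im in(("before",w0),("now",a)):
    g=cv2.cvtColor(np.ascontiguousarray(im),cv2.COLOR_BGR2GRAY);m=(g<70).astype(np.uint8)
    k,l,st,c=cv2.connectedComponentsWithStats(m);i=l[132,262];print(n,c[i],st[i],bp(I,[c[i]],128))
    for r in (173,181,189):
        xs=np.where(m[r,215:300])[0]+215; print(r,xs.min(),xs.max())
s=ctrl.capture("side")[:,:,::-1]; s0=cv2.imread("pics/side0.png")
cv2.imwrite("pics/cmp.png",np.hstack([cv2.resize(x[100:260,180:320],None,fx=2.8,fy=2.8) for x in(s0,s)]))
```

```text
[5.51022138e+02 4.24791131e-01 2.18471227e+02] [-0.20532322  0.26383337 -0.79623289] 92.95472494005168
before [262.28761755 133.05407524] [ 242  113   42   41 1276] [[562.1  55.1 128. ]]
173 242 271
181 237 277
189 235 280
now [261.70774092 133.23301738] [ 242  113   41   41 1266] [[561.6  54.9 128. ]]
173 242 271
181 237 277
189 234 279
```

View pics/cmp.png

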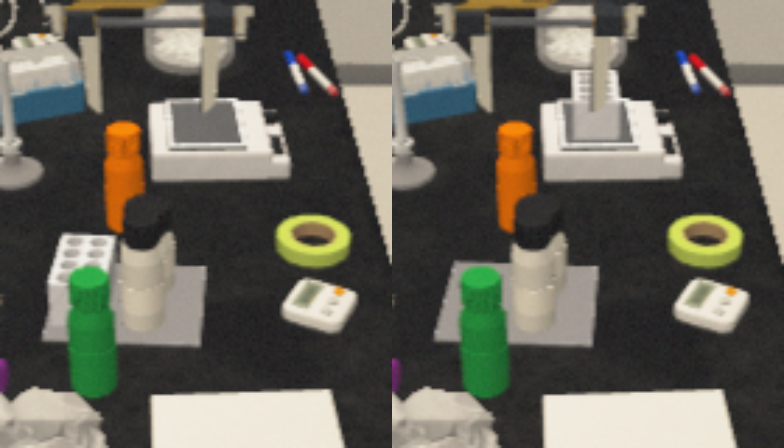

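Compared with the first picture, both bottles are back on their spots, the block is on the plate, and the timer and tape have not moved. The gripper is clear of everything.

```bash
python3 -c "
from bench import ctrl
print(ctrl.job_done())"
```

```text
the job is handed in; nothing more can be done
None
```

The job is done and handed in at about 31 s of the 128 s allowed. I set both bottles on the white board, stood the block inside the heater's frame, and then put the stout and slim bottles back where they started.

- **Bottles:** From the same wrist view, both caps are within about 1 pixel (about 1 mm) of their pictures at the start, and both bottles stand upright.
- **Block:** Its centre measures (492.9, -302.9) mm in the scene camera. The same camera puts the plate's centre at (493.7, -299.5) mm, so the block is about 3.5 mm off. It was set down within about 0.03 rad of the plate's long side.
- **Bystanders:** The timer, the tape and the green and orange look-alikes show no visible movement.
- **Gripper:** It was clear of everything when I handed in, and the force reading was under 1 N.

**Disagreements:** The cameras differed by up to about 7 mm on the plate's y position (scene -299.5, side -306.6), so I aimed at -301.5. Even by the side camera's figure the block is within the 15 mm tolerance. My first estimates of the slim cap's y position from the scene and side cameras were also about 20 mm off. I used the wrist camera's figure instead, and the grasps confirmed it. No other check failed.

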